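# Close the produce tub: fit the keyed lid and press it home under both clips

### The arm

A 6-joint arm with a two-finger parallel gripper is mounted at the origin on the work surface. World frame = base frame: x ahead of the robot, y to its left, z up, the work surface at z = 0. Lengths are in m, angles in rad, forces in N, time in s.
With the tool pointing down it reaches from about 0.375 to 0.975 m from the base axis. Payload 3.8 kg.
Tool frame: the origin (TCP) lies midway between the tips of the shut fingers; the grasp point (between the pads) lies 19 mm behind it; z points along the fingers, y is the line along which they close (so a half turn about z gives the same grasp; the last joint's range is limited). The gripper opens to 85 mm and grips with 20 to 120 N. Pads are 22 mm wide; open, the fingers measure 114 mm over their backs; the gripper's body (76 mm by 85 mm) begins 54 mm behind the grasp point. The pads swing forward as they close: fully open they stand 13 mm farther back than shut.
Start: joints at [-1.161, 0.264, 1.604, -0, 1.274, -0.037], TCP at [0.292, -0.609, 0.231] pointing down, gripper open.
Joint ranges: [-2.63, 2.63], [-0.94, 2.18], [0.31, 2.57], [-1.31, 4.45], [0, 2.66], [-2.55, 2.55]. Speed limits (rad/s): [2.57, 2.57, 3.14, 3.14, 3.14, 3.14].

### API

Orientations are given as a rotation vector (axis times angle).
In Python, from workcell import bot, imaging gives the robot as it stands.
- The arm moves only by the tool step_arm, never from a script. Its argument "series" is a list of rows, each an object of numbers: "grip": the closure, from -1 (fully open) to 1 (shut); "x", "y", "z": the shift along the tool's x, y, z normalised to -1 to 1, where 1 is 500 mm; "ax", "ay", "az": the turn, a rotation vector about the tool's x, y, z normalised to -1 to 1, where 1 is 30 degrees. A call has 1 to 12 rows; each row is the pose to reach, as a shift and turn from the pose commanded when the call began, along the tool's axes at that moment; what a row does not reach only later rows make up. A row lasts 1/10 s, in which the tool goes at most 50 mm and 8.59 degrees, less where a joint would pass 70% of its speed; a pose out of reach is approached as far as the arm can. A call with a number of a shift or a turn outside -1 to 1 is refused whole. A call with a gripper value outside its range is refused whole. The fingers move at their own pace and stop on an object; "force" is the grip in N (left out, the last holds). Time passes only in rows, so rows that repeat a pose let the fingers close. It gives the time, the measured TCP pose, the force, the opening and the grip force at its end, in the units of the state.
- bot.read_state(): the state, without advancing time (a new reading comes with each control period).
- imaging.read_camera(name): name is "scene" or "top" or "wrist"; returns a dict with "img" (480x640x3 uint8, red, green, blue), "fx", "fy", "cx", "cy" (pixels), "R" (3x3) and "t" (3): a world point X has camera coordinates R X + t. Camera axes: x right, y down, z forward; pixel columns grow to the right and rows downward; lengths in m; the calibration is good to about 2 mm. A picture is of the moment at which its call begins. There is no depth.
- bot.finish_job(): hands the job in; it is judged then, once.
The state is a dict: "time": time; "q": joint angles; "joint_vel": joint speeds; "joint_torque": joint torques, N m; "tool_pos": TCP position; "tcp_rot": TCP orientation; "wrist_force": force on the tool from outside, world axes, zero at the start; "torque": the same for the moment, N m; "width": opening from 0.0 (shut) to 1.0 (fully open); "grip_force": force on a finger pad.
Only numpy, scipy, OpenCV 4.12 (cv2) and the standard library are available. Lean on these libraries where they do the work, as an engineer would, in place of code of your own. Each camera call takes 0.05 s, during which the arm holds its last target. There are 200 camera calls.

### The job

Close the grey tub of tomatoes: take the blue lid by its black handle, turn it so that its red tab faces the gap in the tub's long side, lay it in the mouth of the tub on top of the two yellow spring clips and let go of it there. Then, with the fingers off the handle, press the lid down at both ends until it lies fully home and both clips have snapped over its edge. Leave the jar, the tin and the punnet where they stand.

Things in the scene. Friction and masses are not known exactly. Their poses are not given: they have to be found in the camera images.
- tub: Grey open tub of tomatoes, fixed. Outside 204 (x) by 149 mm (y), mouth 195 by 138 mm; origin at the centre of its underside, z up. Walls 5 mm, rim 110 mm high, lips flared outwards above it to 120 mm. Only the +y long wall has a gap, 48 mm wide, in its middle, open from 82 mm height up, for the lid's red tab. A ledge at 85 mm height carries the lid when home.
- tub_home (a point): Point on the tub's axis, 110 mm above its underside, axes as the tub's: the lid's point lid_grip comes to it when the lid is home, with the axes of lid and tub parallel (x to x, y to y). A lid just laid on the clips rests 15 to 20 mm higher than this.
- lid_grip (a point): Centre of the lid's black handle. The lid is loose, 0.18 to 0.35 kg: a blue plate 190 (x) by 130 mm (y), 8 mm thick, with a bar handle on top in the middle, 80 mm along x, 24 mm wide along y, 34 mm high. The point is 25 mm above the lid's underside, 17 mm above the plate's top, 17 mm below the handle's top. z up; +y points to the red tab.
- lid_tab (a point): Middle of the outer edge of the lid's red tab, 96 mm from the lid's centre along its +y and 4 mm above its underside. The tab is 40 mm wide, 8 mm thick and sticks out 31 mm beyond the plate's long edge.
- lid_press_a (a point): White 28 mm disc on the plate's top, 70 mm from the lid's centre along its +x: press that end down here. 93 mm above the tub's underside when that end is home, 105 to 113 mm when on the clip. About 5 to 12 N at each end drives it past the clip; it then stops hard on the ledge.
- lid_press_b (a point): The same on the -x end: white disc 70 mm from the lid's centre along its -x.
- clip_a (a joint): Travel (m) of the yellow spring clip, 50 mm wide, in the middle of the tub's +x end wall: 0 sprung in, poking 7 mm into the mouth; up to 0.012 pushed outwards. Its inner face slopes outwards going up, from its tip at 96 mm height to 119 mm. It springs back over the lid's edge when that end is home.
- clip_b (a joint): The same for the clip in the tub's -x end.
- jar: Bystander: amber preserve jar, 68 mm wide, 110 mm high; origin at the centre of its underside.
- tin: Bystander: tin with green label, 74 mm wide, 100 mm high; origin at the centre of its underside.
- punnet: Bystander: wooden punnet of fruit, 100 by 140 mm, 50 mm high; origin at the centre of its underside.
Things that resemble listed ones, but are neither listed nor needed, are in the scene too. Of the things shaped like the part that bears lid_grip, the blue one is meant.

How it is judged:
On the way:
1. the lid lies in the tub's mouth with its tab in the gap, let go, at least one end still up on its clip (horizontal distance between lid_grip and tub_home below 0.009 m and y of lid_tab in the frame of tub above 0.08 m and z of any of lid_press_a, lid_press_b in the frame of tub above 0.1 m and z of each of lid_press_a, lid_press_b in the frame of tub below 0.122 m and contact force between the fingers and anything else below 0.3 N), for 0.2 s.
At the end, for the whole second after the job is handed in: The lid lies in the tub with its tab in the gap (centre within 9 mm of its place), both ends within 2.8 mm of fully home, and both clips sprung back in to within 3 mm (horizontal distance between lid_grip and tub_home below 0.009 m and y of lid_tab in the frame of tub above 0.08 m and z of lid_press_a in the frame of tub between 0.09 and 0.0958 m and z of lid_press_b in the frame of tub between 0.09 and 0.0958 m and value of joint each of clip_a, clip_b below 0.003 m); the robot touches nothing.
It fails at once if the jar is moved by more than 30 mm (distance of jar from where it was at the start of the episode above 0.03 m).
It fails at once if the tin is moved by more than 30 mm (distance of tin from where it was at the start of the episode above 0.03 m).
It fails at once if the punnet is moved by more than 30 mm (distance of punnet from where it was at the start of the episode above 0.03 m).
It also fails if it takes over 54 s, if anything falls off the work surface, if the arm or the gripper's body presses on something with over 40 N, if the wrist force passes 120 N, or if a joint passes its speed limit or range.

## Working session

There is one attempt and no reset: what is moved stays moved. The work goes in short steps, Python scripts to look and compute and a tool call to move; the robot and the scene stay as the last step left them, time stands still between calls to the robot, and variables do not carry over. Pictures are saved under pics/ and viewed, at most 10 in all, crops included, and the job is handed in when it is done.

Besides the shell and the picture viewer there is one more tool, called after "Request:" as name(argument=value, ...), one argument or row to a line, values as JSON. step_arm: Moves the arm, as the interface text tells. Scaled input: -1 to 1 covers 500 mm each way for a shift and 30 degrees each way for a turn. Its arguments: {"type":"object","properties":{"series":{"type":"array","items":{"type":"object","properties":{"grip":{"type":"number"},"x":{"type":"number","minimum":-1,"maximum":1},"y":{"type":"number","minimum":-1,"maximum":1},"z":{"type":"number","minimum":-1,"maximum":1},"ax":{"type":"number","minimum":-1,"maximum":1},"ay":{"type":"number","minimum":-1,"maximum":1},"az":{"type":"number","minimum":-1,"maximum":1}}}},"force":{"type":"number"}},"required":["series"]}

```bash
mkdir -p pics; ls
python3 - <<'E'
from workcell import bot, imaging
import cv2,numpy as np
ims=[]
for n in ("top","scene"):
    c=imaging.read_camera(n); np.savez(f"{n}0.npz",**c)
    print(n,c["fx"],c["fy"],c["cx"],c["cy"],c["R"].round(3).tolist(),c["t"].round(3).tolist())
    cv2.imwrite(f"pics/{n}0.png",c["img"][:,:,::-1])
s=bot.read_state();print(s)
E
```

```text
pics
top 499.3890939159363 499.3890939159363 323.9601065635656 229.67260378459025 [[-0.022, -0.999, -0.029], [-0.986, 0.026, -0.164], [0.164, 0.025, -0.986]] [-0.037, 0.539, 1.151]
scene 506.26615624093415 506.26615624093415 323.0328501110502 237.46155002401716 [[0.304, 0.952, 0.018], [0.731, -0.222, -0.645], [-0.61, 0.209, -0.764]] [-0.084, -0.316, 1.498]
{'time': 0.1, 'q': array([-1.16087625e+00,  2.64707748e-01,  1.60521885e+00,  1.62740332e-05,
        1.27368574e+00, -3.68800252e-02]), 'joint_vel': array([-2.21911857e-03, -1.53782227e-05, -4.22606152e-03,  5.42140749e-04,
        5.96387375e-04,  1.78655885e-03]), 'joint_torque': array([ 1.49897010e-04, -5.16707826e+01, -3.68590164e+01, -9.49106948e-05,
        6.27945774e-03, -1.59957261e-05]), 'tool_pos': array([ 0.29141357, -0.60813905,  0.23007638]), 'tcp_rot': array([-3.06158697e+00, -6.95561065e-01,  5.63943212e-04]), 'wrist_force': array([-0.66066454, -0.72322889,  0.48517371]), 'torque': array([-0.00560132,  0.00576825,  0.01486818]), 'grip_force': 0.0, 'width': 1.0033444669177531}
```

View pics/top0.png

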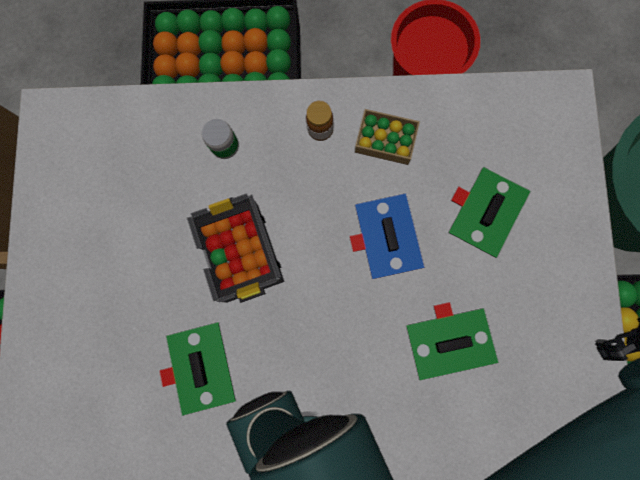

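View pics/scene0.png

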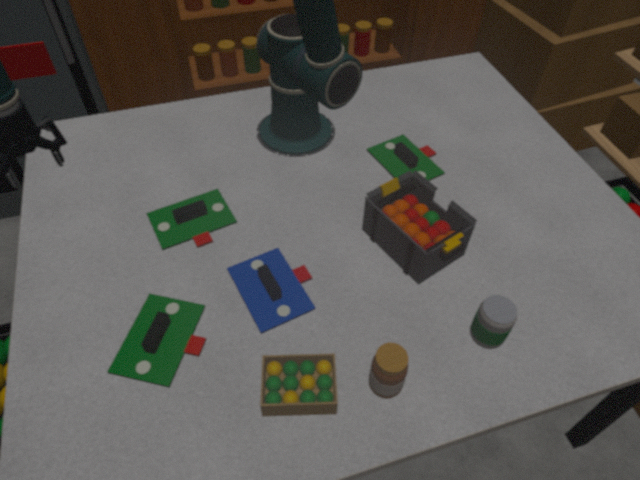

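Lid-shaped candidates in the top view: blue at (388,236); green at (490,211), (452,343) and (198,369). I choose the blue one. The tub is at (236,248), with its clips at (220,207) and (248,291) and the gap on its left side. I'll check both in a close crop.

```bash
cat > h.py <<'E'
import numpy as np, cv2
def load(n): return dict(np.load(n))
def ray(c,uv):
    d=np.array([(uv[0]-c["cx"])/c["fx"],(uv[1]-c["cy"])/c["fy"],1.]); R=c["R"]
    return -R.T@c["t"], R.T@d
def plane(c,uv,z):
    o,d=ray(c,uv); return o+d*(z-o[2])/d[2]
def tri(c1,u1,c2,u2):
    o1,d1=ray(c1,u1);o2,d2=ray(c2,u2)
    s=np.linalg.lstsq(np.c_[d1,-d2],o2-o1,rcond=None)[0]
    a,b=o1+d1*s[0],o2+d2*s[1]
    return (a+b)/2,np.linalg.norm(a-b)
def proj(c,X):
    p=c["R"]@np.asarray(X)+c["t"]; return np.array([c["fx"]*p[0]/p[2]+c["cx"],c["fy"]*p[1]/p[2]+c["cy"]])
def blobs(m,amin=20):
    n,_,st,ce=cv2.connectedComponentsWithStats(m.astype(np.uint8),connectivity=8)
    return [(ce[i],st[i]) for i in range(1,n) if st[i,4]>=amin]
def hsv(c): return cv2.cvtColor(c["img"],cv2.COLOR_RGB2HSV)
def col(c,lo,hi): return cv2.inRange(hsv(c),np.array(lo),np.array(hi))>0
E
python3 - <<'E'
from h import *
C={n:load(n+"0.npz") for n in("top","scene")}
t,s=C["top"],C["scene"]
a=cv2.resize(t["img"][185:310,175:435],None,fx=3,fy=3,interpolation=cv2.INTER_CUBIC)
b=cv2.resize(s["img"][165:290,220:480],None,fx=3,fy=3,interpolation=cv2.INTER_CUBIC)
cv2.imwrite("pics/crop.png",cv2.resize(np.vstack([a,b])[:,:,::-1],(624,600)))
D={}
for n,c in C.items():
    print(n)
    for nm,lo,hi in(("blue",(100,120,50),(130,255,255)),("yellow",(22,150,90),(32,255,255)),("red",(0,180,90),(4,255,255)),("red2",(174,180,90),(180,255,255)),("white",(0,0,165),(180,60,255))):
        print(nm,[(ce.round(1).tolist(),st.tolist()) for ce,st in blobs(col(c,lo,hi),25)][:14])
E
```

```text
top
blue [([388.9, 236.1], [356, 194, 68, 85, 3358])]
yellow [([395.4, 125.6], [390, 120, 12, 12, 114]), ([380.3, 134.0], [375, 129, 11, 11, 103]), ([365.0, 141.8], [359, 137, 12, 10, 97]), ([402.7, 150.6], [397, 146, 12, 10, 100]), ([220.4, 206.5], [209, 199, 24, 16, 222]), ([247.9, 290.7], [237, 283, 23, 16, 237]), ([629.0, 319.1], [621, 308, 18, 24, 316]), ([633.2, 355.8], [627, 352, 13, 9, 86])]
red [([433.3, 42.5], [391, 0, 89, 75, 4155]), ([460.0, 196.1], [452, 188, 17, 18, 166]), ([244.1, 222.4], [228, 211, 29, 26, 318]), ([226.1, 248.6], [206, 230, 37, 44, 602]), ([357.0, 242.5], [350, 235, 15, 16, 165]), ([264.4, 269.6], [260, 265, 10, 10, 61]), ([226.6, 283.0], [220, 277, 14, 12, 88]), ([443.0, 310.2], [435, 303, 18, 15, 190]), ([167.0, 376.7], [160, 368, 15, 18, 178])]
red2 []
white []
scene
blue [([269.9, 290.5], [228, 249, 86, 83, 3209])]
yellow [([390.4, 186.5], [382, 178, 17, 17, 153]), ([452.7, 241.8], [444, 233, 20, 19, 183]), ([273.9, 368.0], [267, 361, 15, 14, 141]), ([323.5, 366.8], [316, 360, 16, 14, 152]), ([4.5, 371.1], [3, 365, 4, 13, 32]), ([307.0, 381.7], [300, 375, 15, 14, 159]), ([1.8, 396.3], [0, 387, 5, 19, 64]), ([290.3, 396.7], [283, 390, 16, 13, 147])]
red [([410.9, 199.2], [405, 195, 12, 10, 61]), ([635.1, 207.7], [629, 204, 11, 11, 65]), ([426.9, 223.5], [405, 208, 44, 30, 363]), ([201.6, 238.3], [195, 233, 15, 11, 67]), ([193.7, 345.3], [186, 336, 18, 18, 160])]
red2 []
white []
```

View pics/crop.png

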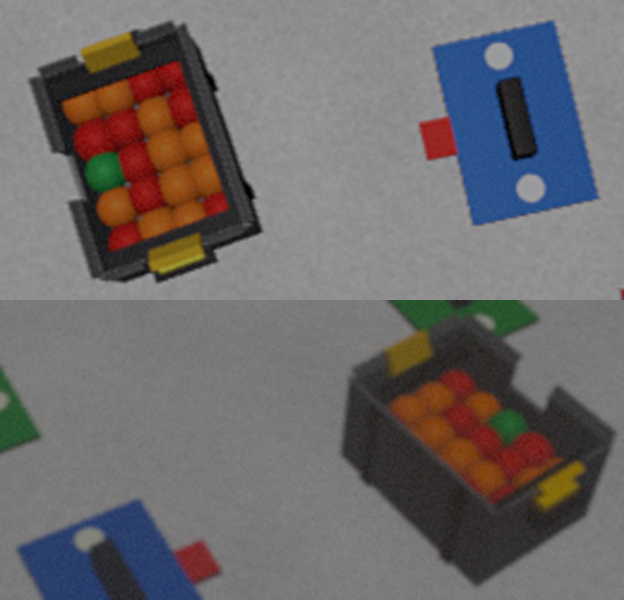

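The crop confirms the blue lid: black handle, discs at about (383,208) and (396,264), red tab at left (357,242). The tub's gap opens left in the top view.

Run:
```python
from h import *
t,s=load("top0.npz"),load("scene0.npz")
P={}
for n,c in(("top",t),("scene",s)):
    m=col(c,(100,120,50),(130,255,255)).astype(np.uint8)
    cn=max(cv2.findContours(m,0,2)[0],key=cv2.contourArea); h=cv2.convexHull(cn)
    q=cv2.approxPolyDP(h,6,True)[:,0].astype(float)
    fill=cv2.fillConvexPoly(np.zeros_like(m),cn*0+cn if 0 else h,1)
    fill=cv2.erode(fill,np.ones((5,5)))
    H=hsv(c); d=(fill>0)&(H[...,1]<70)&(H[...,2]>110)
    ds=[b[0] for b in blobs(d,25)]
    W=np.array([plane(c,p,.008) for p in q])[:,:2]
    print(n,"corners",W.round(4).tolist(),"sides",np.linalg.norm(W-np.roll(W,1,0),axis=1).round(3),"centre",W.mean(0).round(4))
    D=np.array([plane(c,p,.008) for p in ds]);print("discs",D[:,:2].round(4).tolist(),"mid",D.mean(0).round(4))
    v=D[0]-D[-1];print("len",np.linalg.norm(v),"axis deg",np.degrees(np.arctan2(v[1],v[0])))
    P[n]=ds
r=plane(t,(357,242.5),.008);print("tab",r.round(4))
for i in range(2):
    for j in range(2):
        print("tri disc",[x.round(4) if hasattr(x,'round') else x for x in tri(t,P["top"][i],s,P["scene"][j])])
ya,yb=tri(t,(220.4,206.5),s,(452.7,241.8)),tri(t,(247.9,290.7),s,(390.4,186.5))
print("clips",ya,yb,(ya[0]+yb[0])/2,np.degrees(np.arctan2(*(ya[0]-yb[0])[1::-1])),np.linalg.norm(ya[0]-yb[0]))
```

```text
top corners [[0.6282, -0.2521], [0.4457, -0.2867], [0.4221, -0.165], [0.6037, -0.1298]] sides [0.125 0.186 0.124 0.185] centre [ 0.5249 -0.2084]
discs [[0.5946, -0.1949], [0.4573, -0.2212]] mid [ 0.5259 -0.2081  0.008 ]
len 0.13977635285790438 axis deg 10.883768016880655
scene corners [[0.4268, -0.163], [0.6056, -0.1286], [0.6299, -0.2494], [0.4512, -0.2845]] sides [0.124 0.182 0.123 0.182] centre [ 0.5284 -0.2064]
discs [[0.4548, -0.2199], [0.5945, -0.1924]] mid [ 0.5247 -0.2061  0.008 ]
len 0.1423065006650482 axis deg -168.83742293097896
tab [ 0.5098 -0.1292  0.008 ]
tri disc [array([ 0.5624, -0.2072,  0.1409]), np.float64(0.0505)]
tri disc [array([ 0.5947, -0.1936,  0.0089]), np.float64(0.0024)]
tri disc [array([ 0.4571, -0.2205,  0.0111]), np.float64(0.0007)]
tri disc [array([ 0.4833, -0.2062, -0.1516]), np.float64(0.0703)]
clips (array([0.59057707, 0.19007004, 0.09934407]), np.float64(0.006253205433217835)) (array([0.39511057, 0.12480267, 0.10286526]), np.float64(0.00592295198259303)) [0.49284382 0.15743635 0.10110467] 18.464456349434162 0.20610526532740683
```

```bash
cat >> h.py <<'E'
from scipy.spatial.transform import Rotation as Ro
def goto(s,p,yaw,tilt=None):
    """row values for world TCP p, tool x at yaw deg, pointing down"""
    R=Ro.from_rotvec(s["tcp_rot"]); y=np.radians(yaw)
    T=Ro.from_matrix(np.c_[[np.cos(y),np.sin(y),0],[np.sin(y),-np.cos(y),0],[0,0,-1.]])
    d=R.inv().apply(np.asarray(p)-s["tool_pos"])/.5
    r=np.degrees((R.inv()*T).as_rotvec())/30
    return d.round(4),r.round(4)
E
python3 - <<'E'
from h import *
from workcell import bot,imaging
c=imaging.read_camera("wrist"); s=bot.read_state()
R=Ro.from_rotvec(s["tcp_rot"]).as_matrix()
o=-c["R"].T@c["t"]
print("cam in tool",R.T@(o-s["tool_pos"]),"cam axes in tool",(R.T@c["R"].T).round(3),c["fx"],c["cx"],c["cy"])
print(goto(s,(.45,.15,.42),18.5)); print(goto(s,(.526,-.2075,.30),11))
E
```

```text
cam in tool [ 0.07963602  0.00129636 -0.1424518 ] cam axes in tool [[ 0.    -0.949 -0.316]
 [ 1.     0.     0.   ]
 [-0.    -0.316  0.949]] 366.54425775834477 322.3073945993764 240.48500417124765
(array([ 0.9412, -1.2312, -0.3772]), array([-3.500e-03,  1.000e-04,  2.366e-01]))
(array([ 0.7694, -0.5203, -0.1386]), array([-3.500e-03,  3.000e-04,  4.866e-01]))
```

Request:
step_arm(
  series=[
    {"x": 0.77,"y": -0.52,"z": -0.14,"az": 0.487,"grip": -1},
    {"x": 0.77,"y": -0.52,"z": -0.14,"az": 0.487,"grip": -1},
    {"x": 0.77,"y": -0.52,"z": -0.14,"az": 0.487,"grip": -1},
    {"x": 0.77,"y": -0.52,"z": -0.14,"az": 0.487,"grip": -1},
    {"x": 0.77,"y": -0.52,"z": -0.14,"az": 0.487,"grip": -1},
    {"x": 0.77,"y": -0.52,"z": -0.14,"az": 0.487,"grip": -1},
    {"x": 0.77,"y": -0.52,"z": -0.14,"az": 0.487,"grip": -1},
    {"x": 0.77,"y": -0.52,"z": -0.14,"az": 0.487,"grip": -1},
    {"x": 0.77,"y": -0.52,"z": -0.14,"az": 0.487,"grip": -1},
    {"x": 0.77,"y": -0.52,"z": -0.14,"az": 0.487,"grip": -1},
    {"x": 0.77,"y": -0.52,"z": -0.14,"az": 0.487,"grip": -1},
    {"x": 0.77,"y": -0.52,"z": -0.14,"az": 0.487,"grip": -1},
  ],
)

```text
validation failed for argument at $.se...
```

Run:
```python
from h import *
from workcell import bot,imaging
c=imaging.read_camera("wrist"); np.savez("lidw.npz",**c); s=bot.read_state()
print(s["time"],s["tool_pos"],s["tcp_rot"],s["joint_vel"].round(3))
print(goto(s,(.52,.166,.30),18.5))
m=col(c,(100,120,40),(130,255,255)).astype(np.uint8)
h=cv2.convexHull(max(cv2.findContours(m,0,2)[0],key=cv2.contourArea))
q=cv2.approxPolyDP(h,8,True)[:,0].astype(float); W=np.array([plane(c,p,.008) for p in q])[:,:2]
print(q.tolist(),W.round(4).tolist(),np.linalg.norm(W-np.roll(W,1,0),axis=1),W.mean(0))
fill=cv2.erode(cv2.fillConvexPoly(np.zeros_like(m),h,1),np.ones((7,7)))
H=hsv(c); D=np.array([plane(c,b[0],.008) for b in blobs((fill>0)&(H[...,1]<70)&(H[...,2]>110),60)])
v=D[0]-D[-1];print(D,D.mean(0),np.linalg.norm(v),np.degrees(np.arctan2(v[1],v[0])))
```

```text
0.2 [ 0.2914616  -0.60830221  0.23042701] [-3.06212109e+00 -6.95721916e-01  4.40173734e-04] [ 0.    -0.005 -0.003 -0.001  0.001 -0.001]
(array([ 1.0814, -1.1993, -0.1374]), array([-2.800e-03,  1.000e-04,  2.367e-01]))Traceback (most recent call last):
  File "<stdin>", line 7, in <module>
ValueError: max() iterable argument is empty
```

The call was refused whole and nothing moved. I'll try a short call to find the format it accepts.

Request:
step_arm(
  series=[
    {"x": 0.77,"y": -0.52,"z": -0.14,"ax": 0,"ay": 0,"az": 0.487,"grip": -1},
  ],
)

```text
time: 0.3
tool_pos: [0.314, -0.5686, 0.2366]
tcp_rot: [-3.108, -0.454, 0.004]
wrist_force: [0.4, -0.4, -0.4]
width: 1.005
grip_force: 0.0
```

Request:
step_arm(
  series=[
    {"x": 0.612,"y": -0.571,"z": -0.127,"ax": 0,"ay": 0,"az": 0.187,"grip": -1},
    {"x": 0.612,"y": -0.571,"z": -0.127,"ax": 0,"ay": 0,"az": 0.187,"grip": -1},
    {"x": 0.612,"y": -0.571,"z": -0.127,"ax": 0,"ay": 0,"az": 0.187,"grip": -1},
    {"x": 0.612,"y": -0.571,"z": -0.127,"ax": 0,"ay": 0,"az": 0.187,"grip": -1},
    {"x": 0.612,"y": -0.571,"z": -0.127,"ax": 0,"ay": 0,"az": 0.187,"grip": -1},
    {"x": 0.612,"y": -0.571,"z": -0.127,"ax": 0,"ay": 0,"az": 0.187,"grip": -1},
    {"x": 0.612,"y": -0.571,"z": -0.127,"ax": 0,"ay": 0,"az": 0.187,"grip": -1},
    {"x": 0.612,"y": -0.571,"z": -0.127,"ax": 0,"ay": 0,"az": 0.187,"grip": -1},
    {"x": 0.612,"y": -0.571,"z": -0.127,"ax": 0,"ay": 0,"az": 0.187,"grip": -1},
    {"x": 0.612,"y": -0.571,"z": -0.127,"ax": 0,"ay": 0,"az": 0.187,"grip": -1},
  ],
)

```text
time: 1.3
tool_pos: [0.5274, -0.2007, 0.303]
tcp_rot: [-3.125, -0.319, -0.003]
wrist_force: [0.1, -0.6, 0.3]
width: 1.001
grip_force: 0.0
```

Run:
```python
from h import *
from workcell import bot,imaging
c=imaging.read_camera("wrist"); np.savez("lidw.npz",**c); s=bot.read_state()
print(s["time"],s["tool_pos"],s["tcp_rot"],s["joint_vel"].round(3))
print(goto(s,(.52,.166,.30),18.5))
m=col(c,(100,120,40),(130,255,255)).astype(np.uint8)
h=cv2.convexHull(max(cv2.findContours(m,0,2)[0],key=cv2.contourArea))
q=cv2.approxPolyDP(h,8,True)[:,0].astype(float); W=np.array([plane(c,p,.008) for p in q])[:,:2]
print(q.tolist(),W.round(4).tolist(),np.linalg.norm(W-np.roll(W,1,0),axis=1),W.mean(0))
fill=cv2.erode(cv2.fillConvexPoly(np.zeros_like(m),h,1),np.ones((7,7)))
H=hsv(c); D=np.array([plane(c,b[0],.008) for b in blobs((fill>0)&(H[...,1]<70)&(H[...,2]>110),60)])
v=D[0]-D[-1];print(D,D.mean(0),np.linalg.norm(v),np.degrees(np.arctan2(v[1],v[0])))
```

```text
1.35 [ 0.52634869 -0.20234264  0.30240239] [3.12507463e+00 3.16878721e-01 2.42659202e-04] [-0.046  0.004  0.014 -0.014  0.001 -0.008]
(array([ 0.1354, -0.7242,  0.0045]), array([ 1.000e-03, -1.000e-04, -2.307e-01]))
[[273.0, 108.0], [385.0, 110.0], [375.0, 264.0], [277.0, 262.0]] [[0.6062, -0.1297], [0.6296, -0.2535], [0.4464, -0.2885], [0.4236, -0.1647]] [0.18587533 0.12594728 0.1865275  0.12587221] [ 0.52646478 -0.20906863]
[[ 0.59463799 -0.19608126  0.008     ]
 [ 0.45688549 -0.22271182  0.008     ]] [ 0.52576174 -0.20939654  0.008     ] 0.1403030163736321 10.941551950242621
```

Request:
step_arm(
  series=[
    {"x": 0.135,"y": -0.724,"z": 0.0,"ax": 0,"ay": 0,"az": -0.23,"grip": -1},
    {"x": 0.135,"y": -0.724,"z": 0.0,"ax": 0,"ay": 0,"az": -0.23,"grip": -1},
    {"x": 0.135,"y": -0.724,"z": 0.0,"ax": 0,"ay": 0,"az": -0.23,"grip": -1},
    {"x": 0.135,"y": -0.724,"z": 0.0,"ax": 0,"ay": 0,"az": -0.23,"grip": -1},
    {"x": 0.135,"y": -0.724,"z": 0.0,"ax": 0,"ay": 0,"az": -0.23,"grip": -1},
    {"x": 0.135,"y": -0.724,"z": 0.0,"ax": 0,"ay": 0,"az": -0.23,"grip": -1},
    {"x": 0.135,"y": -0.724,"z": 0.0,"ax": 0,"ay": 0,"az": -0.23,"grip": -1},
    {"x": 0.135,"y": -0.724,"z": 0.0,"ax": 0,"ay": 0,"az": -0.23,"grip": -1},
    {"x": 0.135,"y": -0.724,"z": 0.0,"ax": 0,"ay": 0,"az": -0.23,"grip": -1},
    {"x": 0.135,"y": -0.724,"z": 0.0,"ax": 0,"ay": 0,"az": -0.23,"grip": -1},
  ],
)

```text
time: 2.35
tool_pos: [0.5204, 0.1633, 0.3017]
tcp_rot: [3.1, 0.499, -0.002]
wrist_force: [0.7, 0.3, -0.3]
width: 1.0
grip_force: 0.0
```

Run:
```python
from h import *
from workcell import bot,imaging
c=imaging.read_camera("wrist"); np.savez("tubw.npz",**c); s=bot.read_state()
print(s["time"],s["tool_pos"],s["tcp_rot"])
print([(b[0].round(1).tolist(),b[1].tolist()) for b in blobs(col(c,(20,130,70),(33,255,255)),150)])
g=cv2.resize(c["img"][:,:,::-1],(800,600),interpolation=cv2.INTER_CUBIC)
cv2.imwrite("pics/tubw.png",cv2.convertScaleAbs(g,alpha=1.5,beta=15))
```

```text
2.4 [0.52048809 0.16289589 0.30180095] [ 3.10091675e+00  4.97188513e-01 -1.27621320e-03]
[([321.5, 126.3], [292, 113, 60, 28, 1506]), ([322.2, 327.5], [298, 315, 49, 26, 1232])]
```

View pics/tubw.png

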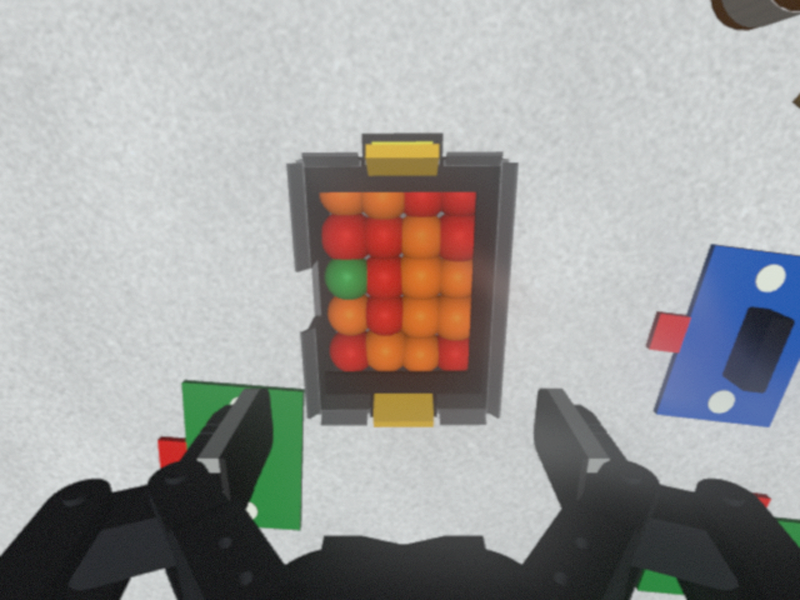

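The wrist view shows the tub square to the image. In the full 640×480 frame the clips are at (321.5,126.3) and (322.2,327.5), and the gap is at left, about (250,238). I'll take its centre from the outer lip edges at z = 0.12.

Run:
```python
from h import *
from workcell import bot
c=load("tubw.npz"); s=bot.read_state()
g=cv2.GaussianBlur(cv2.cvtColor(c["img"],cv2.COLOR_RGB2GRAY),(3,3),0).astype(float)
bg=np.median(g[60:110,230:400]); print("bg",bg)
th=bg*.75
def edge(v): # first index subpixel crossing below th
    i=np.argmax(v<th); return i-(th-v[i])/(v[i-1]-v[i])
top=[(u,95+edge(g[95:160,u])) for u in list(range(248,284,4))+list(range(362,398,4))]
bot_=[(u,375-edge(g[375:300:-1,u])) for u in list(range(262,292,4))+list(range(356,388,4))]
left=[(215+edge(g[r,215:300]),r) for r in list(range(140,205,5))+list(range(275,325,5))]
right=[(430-edge(g[r,430:340:-1]),r) for r in range(140,325,8)]
L={}
for n,pts in(("top",top),("bot",bot_),("left",left),("right",right)):
    W=np.array([plane(c,p,.12)[:2] for p in pts])
    vx,vy,x,y=cv2.fitLine(W.astype(np.float32),cv2.DIST_HUBER,0,.01,.01).ravel()
    L[n]=W; print(n,np.degrees(np.arctan2(vy,vx)).round(2),np.array(pts).mean(0).round(1),"resid",np.abs((W-[x,y])@[-vy,vx]).max().round(4))
for th_ in (18.0,18.5,19):
    a=np.radians(th_); ex=np.array([np.cos(a),np.sin(a)]); ey=np.array([-ex[1],ex[0]])
    X=[np.median(L[k]@ex) for k in("top","bot")]; Y=[np.median(L[k]@ey) for k in("left","right")]
    print(th_,"span",X[0]-X[1],Y[0]-Y[1],"centre",ex*np.mean(X)+ey*np.mean(Y))
Y=[plane(c,p,.11)[:2] for p in((321.5,126.3),(322.2,327.5))]; print("clips",np.mean(Y,0),np.degrees(np.arctan2(*(Y[0]-Y[1])[::-1])))
print("to lid above",goto(s,(.526,-.209,.15),10.95))
```

```text
bg 129.0
top -71.44 [321.  121.3] resid 0.0002
bot -71.55 [323.  339.9] resid 0.0002
left 18.46 [232.2 225.4] resid 0.0351
right 18.51 [409.5 232. ] resid 0.0314
18.0 span 0.21339984613114005 0.15787620570019362 centre [0.49287367 0.15300199]
18.5 span 0.21328993174086974 0.15753568104577195 centre [0.49297556 0.15270822]
19 span 0.2134349028385748 0.1573888761837708 centre [0.49309452 0.15244077]
clips [0.49494846 0.15334271] 18.47131044276471
to lid above (array([-0.2218,  0.7097,  0.3045]), array([0.0019, 0.0017, 0.2423]))
```

Request:
step_arm(
  series=[
    {"x": -0.222,"y": 0.71,"z": 0.2,"ax": 0,"ay": 0,"az": 0.242,"grip": -1},
    {"x": -0.222,"y": 0.71,"z": 0.3,"ax": 0,"ay": 0,"az": 0.242,"grip": -1},
    {"x": -0.222,"y": 0.71,"z": 0.3,"ax": 0,"ay": 0,"az": 0.242,"grip": -1},
    {"x": -0.222,"y": 0.71,"z": 0.3,"ax": 0,"ay": 0,"az": 0.242,"grip": -1},
    {"x": -0.222,"y": 0.71,"z": 0.3,"ax": 0,"ay": 0,"az": 0.242,"grip": -1},
    {"x": -0.222,"y": 0.71,"z": 0.3,"ax": 0,"ay": 0,"az": 0.242,"grip": -1},
    {"x": -0.222,"y": 0.71,"z": 0.3,"ax": 0,"ay": 0,"az": 0.242,"grip": -1},
    {"x": -0.222,"y": 0.71,"z": 0.3,"ax": 0,"ay": 0,"az": 0.242,"grip": -1},
    {"x": -0.222,"y": 0.71,"z": 0.3,"ax": 0,"ay": 0,"az": 0.242,"grip": -1},
    {"x": -0.222,"y": 0.71,"z": 0.3,"ax": 0,"ay": 0,"az": 0.242,"grip": -1},
    {"x": -0.222,"y": 0.71,"z": 0.3,"ax": 0,"ay": 0,"az": 0.242,"grip": -1},
    {"x": -0.222,"y": 0.71,"z": 0.3,"ax": 0,"ay": 0,"az": 0.242,"grip": -1},
  ],
)

```text
time: 3.6
tool_pos: [0.5268, -0.2068, 0.1532]
tcp_rot: [3.126, 0.303, 0.002]
wrist_force: [-0.5, -0.4, 0.4]
width: 1.0
grip_force: 0.0
```

Run:
```python
from h import *
from workcell import bot,imaging
s=bot.read_state(); print(s["time"],s["tool_pos"],s["tcp_rot"]); print(goto(s,(.526,-.209,.012),10.95))
c=imaging.read_camera("wrist")
m=col(c,(100,120,40),(130,255,255)).astype(np.uint8)
h=cv2.convexHull(max(cv2.findContours(m,0,2)[0],key=cv2.contourArea))
fill=cv2.erode(cv2.fillConvexPoly(np.zeros_like(m),h,1),np.ones((7,7)))
H=hsv(c); D=np.array([plane(c,b[0],.008) for b in blobs((fill>0)&(H[...,1]<70)&(H[...,2]>110),60)])
print("discs",D.round(4).tolist(),D.mean(0))
t=load("top0.npz"); 
for z in(.105,.115):
  Y=np.array([plane(t,p,z)[:2] for p in((220.4,206.5),(247.9,290.7))]); print("tub clips top cam",Y.mean(0),np.degrees(np.arctan2(*(Y[0]-Y[1])[::-1])))
```

```text
3.6 [ 0.52679149 -0.20679276  0.1532036 ] [3.12642098e+00 3.03035823e-01 2.03301140e-03]
(array([-0.0028,  0.0038,  0.2824]), array([ 0.0012, -0.0024,  0.0041]))
discs [[0.5948, -0.1959, 0.008], [0.4569, -0.2226, 0.008]] [ 0.52586166 -0.20923292  0.008     ]
tub clips top cam [0.49104167 0.15364281] 18.297258306686043
tub clips top cam [0.48970169 0.15155118] 18.297258306686047
```

Request:
step_arm(
  series=[
    {"x": 0,"y": 0,"z": 0.1,"ax": 0,"ay": 0,"az": 0,"grip": -1},
    {"x": 0,"y": 0,"z": 0.2,"ax": 0,"ay": 0,"az": 0,"grip": -1},
    {"x": 0,"y": 0,"z": 0.25,"ax": 0,"ay": 0,"az": 0,"grip": -1},
    {"x": 0,"y": 0,"z": 0.28,"ax": 0,"ay": 0,"az": 0,"grip": -1},
    {"x": 0,"y": 0,"z": 0.28,"ax": 0,"ay": 0,"az": 0,"grip": -1},
    {"x": 0,"y": 0,"z": 0.28,"ax": 0,"ay": 0,"az": 0,"grip": -1},
  ],
)

```text
time: 4.25
tool_pos: [0.5279, -0.2073, 0.0136]
tcp_rot: [3.126, 0.303, 0.003]
wrist_force: [0.5, -0.6, -0.2]
width: 1.001
grip_force: 0.0
```

Request:
step_arm(
  series=[
    {"x": 0,"y": 0,"z": 0,"ax": 0,"ay": 0,"az": 0,"grip": 1},
    {"x": 0,"y": 0,"z": 0,"ax": 0,"ay": 0,"az": 0,"grip": 1},
    {"x": 0,"y": 0,"z": 0,"ax": 0,"ay": 0,"az": 0,"grip": 1},
    {"x": 0,"y": 0,"z": 0,"ax": 0,"ay": 0,"az": 0,"grip": 1},
    {"x": 0,"y": 0,"z": 0,"ax": 0,"ay": 0,"az": 0,"grip": 1},
    {"x": 0,"y": 0,"z": 0,"ax": 0,"ay": 0,"az": 0,"grip": 1},
    {"x": 0,"y": 0,"z": 0,"ax": 0,"ay": 0,"az": 0,"grip": 1},
    {"x": 0,"y": 0,"z": 0,"ax": 0,"ay": 0,"az": 0,"grip": 1},
  ],
  force=60,
)

```text
time: 5.05
tool_pos: [0.527, -0.2075, 0.0131]
tcp_rot: [3.127, 0.302, 0.002]
wrist_force: [-0.7, 0.7, 5.5]
width: 0.265
grip_force: 61.6
```

Request:
step_arm(
  series=[
    {"x": 0,"y": 0,"z": -0.06,"ax": 0,"ay": 0,"az": 0,"grip": 1},
    {"x": 0,"y": 0,"z": -0.14,"ax": 0,"ay": 0,"az": 0,"grip": 1},
    {"x": 0,"y": 0,"z": -0.22,"ax": 0,"ay": 0,"az": 0,"grip": 1},
    {"x": 0,"y": 0,"z": -0.3,"ax": 0,"ay": 0,"az": 0,"grip": 1},
    {"x": 0,"y": 0,"z": -0.38,"ax": 0,"ay": 0,"az": 0,"grip": 1},
    {"x": 0,"y": 0,"z": -0.4,"ax": 0,"ay": 0,"az": 0,"grip": 1},
    {"x": 0,"y": 0,"z": -0.4,"ax": 0,"ay": 0,"az": 0,"grip": 1},
    {"x": 0,"y": 0,"z": -0.4,"ax": 0,"ay": 0,"az": 0,"grip": 1},
  ],
)

```text
time: 5.85
tool_pos: [0.525, -0.2067, 0.2096]
tcp_rot: [-3.125, -0.302, 0.006]
wrist_force: [0.3, 0.2, -4.5]
width: 0.267
grip_force: 60.5
```

Run:
```python
from h import *
from workcell import bot,imaging
s=bot.read_state(); print(s["time"],s["tool_pos"],s["tcp_rot"],s["wrist_force"],s["torque"])
print(goto(s,(.4942,.1531,.20),18.5))
c=imaging.read_camera("wrist")
np.savez("hold.npz",**c)
zt=s["tool_pos"][2]-.013+.008
m=col(c,(100,120,40),(130,255,255)).astype(np.uint8)
h=cv2.convexHull(max(cv2.findContours(m,0,2)[0],key=cv2.contourArea))
q=cv2.approxPolyDP(h,8,True)[:,0].astype(float)
R=Ro.from_rotvec(s["tcp_rot"])
print(q.tolist(),R.inv().apply(np.array([plane(c,p,zt) for p in q])-s["tool_pos"]).round(4).tolist())
H=hsv(c); w=(H[...,1]<60)&(H[...,2]>120)
for b in blobs(w,60):
  if b[1][4]<3000: print(b[0].round(1),b[1],R.inv().apply(plane(c,b[0],zt)-s["tool_pos"]).round(4))
cv2.imwrite("pics/hold.png",c["img"][:,:,::-1])
```

```text
5.85 [ 0.52498256 -0.2066886   0.20956845] [-3.1251131  -0.30176284  0.00555085] [ 0.26261653  0.17033368 -4.52468746] [0.05598919 0.01864998 0.0285954 ]
(array([ 0.0773, -0.718 ,  0.0205]), array([-0.0047,  0.0061, -0.249 ]))
[[495.0, 82.0], [457.0, 354.0], [415.0, 374.0], [187.0, 355.0], [151.0, 81.0]] [[0.0928, 0.0656, 0.0045], [-0.0257, 0.0655, 0.0049], [-0.0371, 0.0466, 0.005], [-0.0265, -0.0624, 0.0052], [0.0931, -0.0617, 0.0048]]
[532.1 252.2] [518 239  29  27 608] [0.0257 0.0916 0.0047]
[172.9 421.1] [163 411  20  22 118] [-0.0662 -0.0743  0.0054]
[193.6 470.5] [178 456  32  24 331] [-0.0998 -0.0675  0.0055]
[457.1 477.5] [447 475  21   5  73] [-0.1045  0.0748  0.0052]
```

View pics/hold.png

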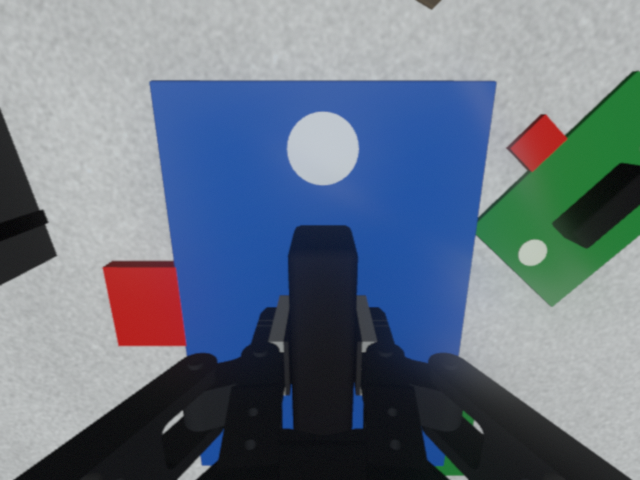

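The lid hangs level in the fingers: centred, far disc at (322,148), tab at left (145,303). The camera reads the held lid about 1.8 mm off the finger line, so I'm correcting the tub centre for that.

Request:
step_arm(
  series=[
    {"x": 0.077,"y": -0.722,"z": 0.02,"ax": -0.005,"ay": 0.006,"az": -0.249,"grip": 1},
    {"x": 0.077,"y": -0.722,"z": 0.02,"ax": -0.005,"ay": 0.006,"az": -0.249,"grip": 1},
    {"x": 0.077,"y": -0.722,"z": 0.02,"ax": -0.005,"ay": 0.006,"az": -0.249,"grip": 1},
    {"x": 0.077,"y": -0.722,"z": 0.02,"ax": -0.005,"ay": 0.006,"az": -0.249,"grip": 1},
    {"x": 0.077,"y": -0.722,"z": 0.02,"ax": -0.005,"ay": 0.006,"az": -0.249,"grip": 1},
    {"x": 0.077,"y": -0.722,"z": 0.02,"ax": -0.005,"ay": 0.006,"az": -0.249,"grip": 1},
    {"x": 0.077,"y": -0.722,"z": 0.02,"ax": -0.005,"ay": 0.006,"az": -0.249,"grip": 1},
    {"x": 0.077,"y": -0.722,"z": 0.02,"ax": -0.005,"ay": 0.006,"az": -0.249,"grip": 1},
    {"x": 0.077,"y": -0.722,"z": 0.02,"ax": -0.005,"ay": 0.006,"az": -0.249,"grip": 1},
    {"x": 0.077,"y": -0.722,"z": 0.02,"ax": -0.005,"ay": 0.006,"az": -0.249,"grip": 1},
    {"x": 0.077,"y": -0.722,"z": 0.02,"ax": -0.005,"ay": 0.006,"az": -0.249,"grip": 1},
    {"x": 0.077,"y": -0.722,"z": 0.02,"ax": -0.005,"ay": 0.006,"az": -0.249,"grip": 1},
  ],
)

```text
time: 7.1
tool_pos: [0.4952, 0.153, 0.2018]
tcp_rot: [3.099, 0.502, 0.004]
wrist_force: [0.7, -0.0, -3.4]
width: 0.273
grip_force: 61.2
```

Request:
step_arm(
  series=[
    {"x": 0,"y": 0,"z": 0.04,"ax": 0,"ay": 0,"az": 0,"grip": 1},
    {"x": 0,"y": 0,"z": 0.06,"ax": 0,"ay": 0,"az": 0,"grip": 1},
    {"x": 0,"y": 0,"z": 0.06,"ax": 0,"ay": 0,"az": 0,"grip": 1},
    {"x": 0,"y": 0,"z": 0.06,"ax": 0,"ay": 0,"az": 0,"grip": 1},
  ],
)

```text
time: 7.5
tool_pos: [0.4951, 0.1538, 0.1721]
tcp_rot: [3.099, 0.503, 0.004]
wrist_force: [-0.1, 0.4, -3.2]
width: 0.269
grip_force: 61.1
```

Run:
```python
from h import *
from workcell import bot,imaging
s=bot.read_state(); print(s["time"],s["tool_pos"],s["tcp_rot"],s["wrist_force"])
print(goto(s,(.4939,.1549,.115),18.5))
c=imaging.read_camera("wrist")
g=cv2.convertScaleAbs(c["img"][:,:,::-1],alpha=1.5,beta=15)
cv2.imwrite("pics/over.png",g)
```

```text
7.5 [0.4951493  0.15381965 0.17209118] [3.0985495  0.50342024 0.00407681] [-0.07783525  0.38199506 -3.20162852]
(array([-0.0019, -0.0032,  0.1142]), array([ 0.0053, -0.0042, -0.0015]))
```

View pics/over.png

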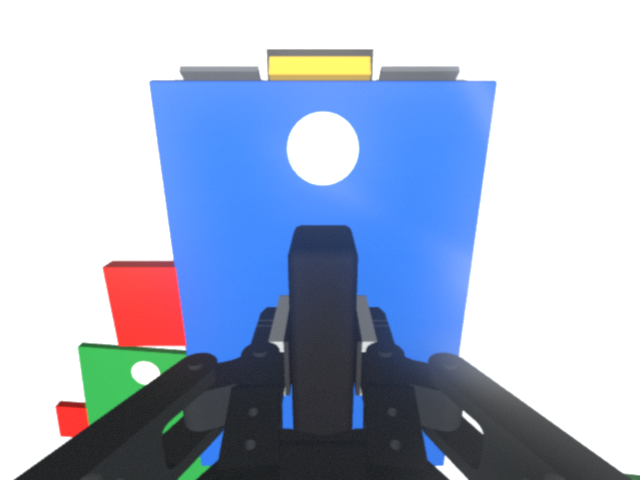

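The far clip's centre is at u = 320 and the lid's at 323, so the lid has to go about 1.4 mm left. That agrees with the computed shift of -0.003 in y. Now I'll lower it.

Request:
step_arm(
  series=[
    {"x": -0.002,"y": -0.003,"z": 0.0,"ax": 0.004,"ay": -0.004,"az": -0.001,"grip": 1},
    {"x": -0.002,"y": -0.003,"z": 0.02,"ax": 0.004,"ay": -0.004,"az": -0.001,"grip": 1},
    {"x": -0.002,"y": -0.003,"z": 0.04,"ax": 0.004,"ay": -0.004,"az": -0.001,"grip": 1},
    {"x": -0.002,"y": -0.003,"z": 0.06,"ax": 0.004,"ay": -0.004,"az": -0.001,"grip": 1},
    {"x": -0.002,"y": -0.003,"z": 0.08,"ax": 0.004,"ay": -0.004,"az": -0.001,"grip": 1},
    {"x": -0.002,"y": -0.003,"z": 0.09,"ax": 0.004,"ay": -0.004,"az": -0.001,"grip": 1},
    {"x": -0.002,"y": -0.003,"z": 0.1,"ax": 0.004,"ay": -0.004,"az": -0.001,"grip": 1},
    {"x": -0.002,"y": -0.003,"z": 0.1,"ax": 0.004,"ay": -0.004,"az": -0.001,"grip": 1},
  ],
)

```text
time: 8.35
tool_pos: [0.4934, 0.1552, 0.1213]
tcp_rot: [3.1, 0.506, -0.001]
wrist_force: [-0.0, -0.4, -3.0]
width: 0.268
grip_force: 61.2
```

Underside now at about 108 mm with no contact yet. Continuing in small steps.

Request:
step_arm(
  series=[
    {"x": 0,"y": 0,"z": 0.004,"ax": 0,"ay": 0,"az": 0,"grip": 1},
    {"x": 0,"y": 0,"z": 0.006,"ax": 0,"ay": 0,"az": 0,"grip": 1},
    {"x": 0,"y": 0,"z": 0.006,"ax": 0,"ay": 0,"az": 0,"grip": 1},
  ],
)

```text
time: 8.65
tool_pos: [0.4942, 0.1554, 0.1194]
tcp_rot: [3.1, 0.506, 0.002]
wrist_force: [-0.4, 0.6, -2.7]
width: 0.269
grip_force: 61.2
```

Request:
step_arm(
  series=[
    {"x": 0,"y": 0,"z": 0.004,"ax": 0,"ay": 0,"az": 0,"grip": 1},
    {"x": 0,"y": 0,"z": 0.006,"ax": 0,"ay": 0,"az": 0,"grip": 1},
    {"x": 0,"y": 0,"z": 0.006,"ax": 0,"ay": 0,"az": 0,"grip": 1},
  ],
)

```text
time: 8.95
tool_pos: [0.4937, 0.1553, 0.1167]
tcp_rot: [3.1, 0.506, 0.001]
wrist_force: [-4.3, -1.3, 2.6]
width: 0.272
grip_force: 62.1
```

Contact with an outward push from the +x clip, so the lid sits a little too far in +x. Easing it back 1.5 mm.

Request:
step_arm(
  series=[
    {"x": -0.003,"y": 0,"z": 0,"ax": 0,"ay": 0,"az": 0,"grip": 1},
    {"x": -0.003,"y": 0,"z": 0,"ax": 0,"ay": 0,"az": 0,"grip": 1},
    {"x": -0.003,"y": 0,"z": 0,"ax": 0,"ay": 0,"az": 0,"grip": 1},
  ],
)

```text
time: 9.25
tool_pos: [0.4935, 0.1552, 0.1167]
tcp_rot: [3.1, 0.506, 0.005]
wrist_force: [1.1, 0.3, 0.3]
width: 0.272
grip_force: 61.6
```

Balanced: the clips carry the weight. Letting go, then a look.

Request:
step_arm(
  series=[
    {"x": 0,"y": 0,"z": 0,"ax": 0,"ay": 0,"az": 0,"grip": 0},
    {"x": 0,"y": 0,"z": 0,"ax": 0,"ay": 0,"az": 0,"grip": 0},
    {"x": 0,"y": 0,"z": 0,"ax": 0,"ay": 0,"az": 0,"grip": 0},
    {"x": 0,"y": 0,"z": 0,"ax": 0,"ay": 0,"az": 0,"grip": 0},
    {"x": 0,"y": 0,"z": -0.06,"ax": 0,"ay": 0,"az": 0,"grip": 0},
    {"x": 0,"y": 0,"z": -0.14,"ax": 0,"ay": 0,"az": 0,"grip": 0},
    {"x": 0,"y": 0,"z": -0.2,"ax": 0,"ay": 0,"az": 0,"grip": 0},
    {"x": 0,"y": 0,"z": -0.2,"ax": 0,"ay": 0,"az": 0,"grip": 0},
    {"x": 0,"y": 0,"z": -0.2,"ax": 0,"ay": 0,"az": 0,"grip": 0},
  ],
)

```text
time: 10.15
tool_pos: [0.493, 0.1551, 0.2171]
tcp_rot: [3.1, 0.506, 0.005]
wrist_force: [-0.6, 0.9, -0.1]
width: 0.5
grip_force: 0.0
```

Run:
```python
from h import *
from workcell import bot,imaging
s=bot.read_state(); print(s["time"],s["tool_pos"],s["tcp_rot"],s["width"])
c=imaging.read_camera("wrist"); np.savez("laid.npz",**c)
cv2.imwrite("pics/laid.png",cv2.convertScaleAbs(c["img"][:,:,::-1],alpha=1.5,beta=15))
a=np.radians(18.5); ex=np.array([np.cos(a),np.sin(a),0]); ey=np.array([-ex[1],ex[0],0]); T=np.array([.4924,.1544,0])
m=col(c,(100,120,40),(130,255,255)).astype(np.uint8)
h=cv2.convexHull(max(cv2.findContours(m,0,2)[0],key=cv2.contourArea))
fill=cv2.erode(cv2.fillConvexPoly(np.zeros_like(m),h,1),np.ones((7,7)))
H=hsv(c)
for b in blobs((fill>0)&(H[...,1]<60)&(H[...,2]>110),60):
  P=plane(c,b[0],.110)-T; print(b[0],b[1][4],(P@ex).round(4),(P@ey).round(4))
```

```text
10.15 [0.49303284 0.1550918  0.21707507] [3.10018189 0.50587673 0.00470799] 0.4997275249441678
[322.40692935 136.48709239] 1472 0.0697 -0.0013
[322.19127517 325.21923937] 894 -0.0716 -0.0013
```

View pics/laid.png

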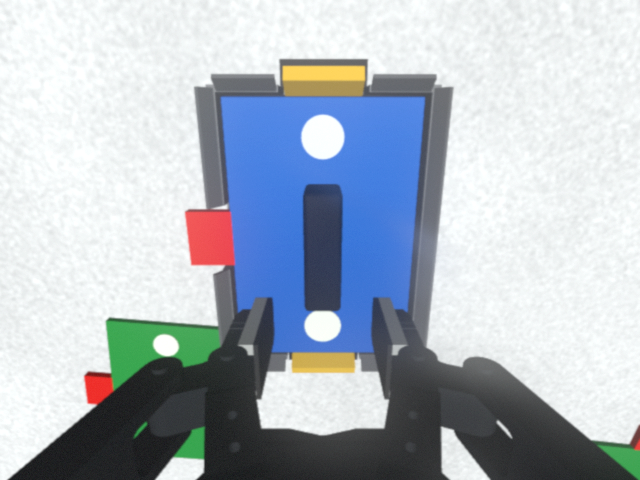

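The lid lies in the mouth with the tab in the gap at (209,237), both ends on the clips and the discs at (322,136) and (322,325). Next: shut the fingers and press end a.

Request:
step_arm(
  series=[
    {"x": 0.07,"y": 0,"z": 0,"ax": 0,"ay": 0,"az": 0,"grip": 1},
    {"x": 0.137,"y": 0,"z": 0,"ax": 0,"ay": 0,"az": 0,"grip": 1},
    {"x": 0.137,"y": 0,"z": 0,"ax": 0,"ay": 0,"az": 0,"grip": 1},
    {"x": 0.137,"y": 0,"z": 0,"ax": 0,"ay": 0,"az": 0,"grip": 1},
    {"x": 0.137,"y": 0,"z": 0.05,"ax": 0,"ay": 0,"az": 0,"grip": 1},
    {"x": 0.137,"y": 0,"z": 0.12,"ax": 0,"ay": 0,"az": 0,"grip": 1},
    {"x": 0.137,"y": 0,"z": 0.18,"ax": 0,"ay": 0,"az": 0,"grip": 1},
    {"x": 0.137,"y": 0,"z": 0.19,"ax": 0,"ay": 0,"az": 0,"grip": 1},
    {"x": 0.137,"y": 0,"z": 0.2,"ax": 0,"ay": 0,"az": 0,"grip": 1},
    {"x": 0.137,"y": 0,"z": 0.2,"ax": 0,"ay": 0,"az": 0,"grip": 1},
  ],
)

```text
time: 11.2
tool_pos: [0.5575, 0.1767, 0.1168]
tcp_rot: [3.1, 0.506, 0.002]
wrist_force: [-0.6, 0.6, 1.0]
width: -0.001
grip_force: 0.0
```

Request:
step_arm(
  series=[
    {"x": 0,"y": 0,"z": 0.005,"ax": 0,"ay": 0,"az": 0,"grip": 1},
    {"x": 0,"y": 0,"z": 0.01,"ax": 0,"ay": 0,"az": 0,"grip": 1},
    {"x": 0,"y": 0,"z": 0.015,"ax": 0,"ay": 0,"az": 0,"grip": 1},
    {"x": 0,"y": 0,"z": 0.02,"ax": 0,"ay": 0,"az": 0,"grip": 1},
    {"x": 0,"y": 0,"z": 0.02,"ax": 0,"ay": 0,"az": 0,"grip": 1},
  ],
)

```text
time: 11.7
tool_pos: [0.5586, 0.1769, 0.1084]
tcp_rot: [3.1, 0.506, 0.005]
wrist_force: [-2.1, -0.9, 6.8]
width: 0.003
grip_force: 3.5
```

Contact, 6.8 N. Pressing on.

Request:
step_arm(
  series=[
    {"x": 0,"y": 0,"z": 0.005,"ax": 0,"ay": 0,"az": 0,"grip": 1},
    {"x": 0,"y": 0,"z": 0.01,"ax": 0,"ay": 0,"az": 0,"grip": 1},
    {"x": 0,"y": 0,"z": 0.015,"ax": 0,"ay": 0,"az": 0,"grip": 1},
    {"x": 0,"y": 0,"z": 0.02,"ax": 0,"ay": 0,"az": 0,"grip": 1},
    {"x": 0,"y": 0,"z": 0.02,"ax": 0,"ay": 0,"az": 0,"grip": 1},
  ],
)

```text
time: 12.2
tool_pos: [0.5574, 0.1766, 0.0958]
tcp_rot: [3.1, 0.506, 0.001]
wrist_force: [-0.2, -0.4, 1.9]
width: 0.002
grip_force: 0.6
```

Request:
step_arm(
  series=[
    {"x": 0,"y": 0,"z": 0.004,"ax": 0,"ay": 0,"az": 0,"grip": 1},
    {"x": 0,"y": 0,"z": 0.008,"ax": 0,"ay": 0,"az": 0,"grip": 1},
    {"x": 0,"y": 0,"z": 0.01,"ax": 0,"ay": 0,"az": 0,"grip": 1},
    {"x": 0,"y": 0,"z": 0.01,"ax": 0,"ay": 0,"az": 0,"grip": 1},
  ],
)

```text
time: 12.6
tool_pos: [0.5576, 0.1767, 0.0953]
tcp_rot: [3.1, 0.506, 0.001]
wrist_force: [-9.0, -2.1, 25.3]
width: -0.0
grip_force: 12.0
```

End a snapped past its clip (force fell to 1.9 N) and stopped hard at 25 N. Now end b.

Request:
step_arm(
  series=[
    {"x": 0,"y": 0,"z": -0.08,"ax": 0,"ay": 0,"az": 0,"grip": 1},
    {"x": 0,"y": 0,"z": -0.17,"ax": 0,"ay": 0,"az": 0,"grip": 1},
    {"x": -0.09,"y": 0,"z": -0.17,"ax": 0,"ay": 0,"az": 0,"grip": 1},
    {"x": -0.18,"y": 0,"z": -0.17,"ax": 0,"ay": 0,"az": 0,"grip": 1},
    {"x": -0.28,"y": 0,"z": -0.17,"ax": 0,"ay": 0,"az": 0,"grip": 1},
    {"x": -0.28,"y": 0,"z": -0.17,"ax": 0,"ay": 0,"az": 0,"grip": 1},
    {"x": -0.28,"y": 0,"z": -0.1,"ax": 0,"ay": 0,"az": 0,"grip": 1},
    {"x": -0.28,"y": 0,"z": -0.05,"ax": 0,"ay": 0,"az": 0,"grip": 1},
    {"x": -0.28,"y": 0,"z": -0.045,"ax": 0,"ay": 0,"az": 0,"grip": 1},
    {"x": -0.28,"y": 0,"z": -0.04,"ax": 0,"ay": 0,"az": 0,"grip": 1},
    {"x": -0.28,"y": 0,"z": -0.04,"ax": 0,"ay": 0,"az": 0,"grip": 1},
  ],
)

```text
time: 13.7
tool_pos: [0.4257, 0.1324, 0.1118]
tcp_rot: [3.1, 0.506, 0.003]
wrist_force: [0.4, 0.6, 0.5]
width: -0.001
grip_force: 0.0
```

Request:
step_arm(
  series=[
    {"x": 0,"y": 0,"z": 0.005,"ax": 0,"ay": 0,"az": 0,"grip": 1},
    {"x": 0,"y": 0,"z": 0.01,"ax": 0,"ay": 0,"az": 0,"grip": 1},
    {"x": 0,"y": 0,"z": 0.015,"ax": 0,"ay": 0,"az": 0,"grip": 1},
    {"x": 0,"y": 0,"z": 0.02,"ax": 0,"ay": 0,"az": 0,"grip": 1},
    {"x": 0,"y": 0,"z": 0.02,"ax": 0,"ay": 0,"az": 0,"grip": 1},
  ],
)

```text
time: 14.2
tool_pos: [0.4255, 0.1323, 0.1019]
tcp_rot: [3.1, 0.506, 0.004]
wrist_force: [-0.1, -0.0, 0.1]
width: 0.002
grip_force: 0.0
```

Request:
step_arm(
  series=[
    {"x": 0,"y": 0,"z": 0.004,"ax": 0,"ay": 0,"az": 0,"grip": 1},
    {"x": 0,"y": 0,"z": 0.008,"ax": 0,"ay": 0,"az": 0,"grip": 1},
    {"x": 0,"y": 0,"z": 0.01,"ax": 0,"ay": 0,"az": 0,"grip": 1},
    {"x": 0,"y": 0,"z": 0.01,"ax": 0,"ay": 0,"az": 0,"grip": 1},
  ],
)

```text
time: 14.6
tool_pos: [0.4247, 0.1321, 0.0959]
tcp_rot: [3.1, 0.506, 0.001]
wrist_force: [-0.4, -1.2, -0.9]
width: -0.002
grip_force: 0.0
```

Request:
step_arm(
  series=[
    {"x": 0,"y": 0,"z": 0.004,"ax": 0,"ay": 0,"az": 0,"grip": 1},
    {"x": 0,"y": 0,"z": 0.008,"ax": 0,"ay": 0,"az": 0,"grip": 1},
    {"x": 0,"y": 0,"z": 0.008,"ax": 0,"ay": 0,"az": 0,"grip": 1},
  ],
)

```text
time: 14.9
tool_pos: [0.4245, 0.1321, 0.093]
tcp_rot: [3.1, 0.506, -0.001]
wrist_force: [-3.5, -1.3, 10.2]
width: 0.003
grip_force: 5.3
```

Request:
step_arm(
  series=[
    {"x": 0,"y": 0,"z": 0.003,"ax": 0,"ay": 0,"az": 0,"grip": 1},
    {"x": 0,"y": 0,"z": 0.006,"ax": 0,"ay": 0,"az": 0,"grip": 1},
    {"x": 0,"y": 0,"z": 0.006,"ax": 0,"ay": 0,"az": 0,"grip": 1},
  ],
)

```text
time: 15.2
tool_pos: [0.4246, 0.1321, 0.0929]
tcp_rot: [3.1, 0.506, -0.002]
wrist_force: [-13.0, -3.4, 31.9]
width: 0.003
grip_force: 16.4
```

Request:
step_arm(
  series=[
    {"x": 0,"y": 0,"z": -0.08,"ax": 0,"ay": 0,"az": 0,"grip": 1},
    {"x": 0,"y": 0,"z": -0.18,"ax": 0,"ay": 0,"az": 0,"grip": 1},
    {"x": 0.1,"y": 0,"z": -0.24,"ax": 0,"ay": 0,"az": 0,"grip": 1},
    {"x": 0.15,"y": 0,"z": -0.24,"ax": 0,"ay": 0,"az": 0,"grip": 1},
    {"x": 0.15,"y": 0,"z": -0.24,"ax": 0,"ay": 0,"az": 0,"grip": 1},
    {"x": 0.15,"y": 0,"z": -0.24,"ax": 0,"ay": 0,"az": 0,"grip": 1},
  ],
)

```text
time: 15.8
tool_pos: [0.4954, 0.156, 0.2083]
tcp_rot: [3.1, 0.506, -0.002]
wrist_force: [-0.5, 0.5, -0.4]
width: -0.002
grip_force: 0.0
```

Run:
```python
from h import *
from workcell import bot,imaging
s=bot.read_state(); print(s["time"],s["tool_pos"],s["tcp_rot"],s["width"])
c=imaging.read_camera("wrist"); np.savez("after.npz",**c)
d=imaging.read_camera("scene")
a=cv2.convertScaleAbs(c["img"][:,:,::-1],alpha=1.5,beta=15)[:400,100:540]
b=cv2.resize(cv2.convertScaleAbs(d["img"][165:290,350:490,::-1],alpha=1.4),(360,321),interpolation=cv2.INTER_CUBIC)
o=np.zeros((400,800,3),np.uint8); o[:,:440]=a; o[:321,440:]=b; cv2.imwrite("pics/after.png",o)
m=col(c,(100,120,40),(130,255,255)).astype(np.uint8)
h=cv2.convexHull(max(cv2.findContours(m,0,2)[0],key=cv2.contourArea))
fill=cv2.erode(cv2.fillConvexPoly(np.zeros_like(m),h,1),np.ones((7,7)))
H=hsv(c); bl=[x[0] for x in blobs((fill>0)&(H[...,1]<60)&(H[...,2]>110),60)]
print(bl)
for z in(.088,.093,.098):
  P=[plane(c,x,z) for x in bl]; print(z,np.linalg.norm(P[0]-P[-1]),np.mean(P,0))
```

```text
15.8 [0.49541921 0.15597924 0.20834865] [ 3.09976000e+00  5.05969321e-01 -1.86636583e-03] -0.0021044787588106293
[array([322.48565121, 136.57910228])]
0.088 0.0 [0.5601975  0.17578709 0.088     ]
0.093 0.0 [0.56041695 0.17586776 0.093     ]
0.098 0.0 [0.5606364  0.17594843 0.098     ]
```

View pics/after.png

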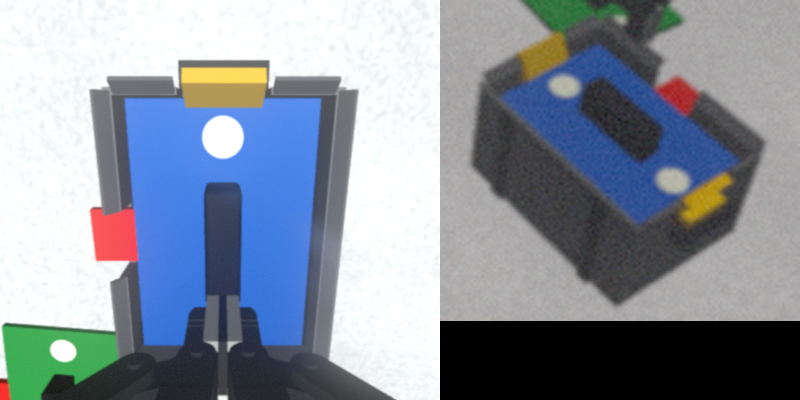

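The lid is down, tab in the gap, and clip a (frame u 282–368, v 62–105) overlaps its edge. Clip b is hidden by the fingers, and end a stopped 2.4 mm higher than b, so I'll press a once more to check.

Request:
step_arm(
  series=[
    {"x": 0.07,"y": 0,"z": 0,"ax": 0,"ay": 0,"az": 0,"grip": 1},
    {"x": 0.133,"y": 0,"z": 0.05,"ax": 0,"ay": 0,"az": 0,"grip": 1},
    {"x": 0.133,"y": 0,"z": 0.13,"ax": 0,"ay": 0,"az": 0,"grip": 1},
    {"x": 0.133,"y": 0,"z": 0.2,"ax": 0,"ay": 0,"az": 0,"grip": 1},
    {"x": 0.133,"y": 0,"z": 0.215,"ax": 0,"ay": 0,"az": 0,"grip": 1},
    {"x": 0.133,"y": 0,"z": 0.22,"ax": 0,"ay": 0,"az": 0,"grip": 1},
    {"x": 0.133,"y": 0,"z": 0.225,"ax": 0,"ay": 0,"az": 0,"grip": 1},
    {"x": 0.133,"y": 0,"z": 0.225,"ax": 0,"ay": 0,"az": 0,"grip": 1},
  ],
)

```text
time: 16.7
tool_pos: [0.5602, 0.1775, 0.0987]
tcp_rot: [3.1, 0.506, 0.007]
wrist_force: [0.6, 0.3, 0.6]
width: 0.004
grip_force: 0.0
```

Request:
step_arm(
  series=[
    {"x": 0,"y": 0,"z": 0.003,"ax": 0,"ay": 0,"az": 0,"grip": 1},
    {"x": 0,"y": 0,"z": 0.006,"ax": 0,"ay": 0,"az": 0,"grip": 1},
    {"x": 0,"y": 0,"z": 0.01,"ax": 0,"ay": 0,"az": 0,"grip": 1},
    {"x": 0,"y": 0,"z": 0.01,"ax": 0,"ay": 0,"az": 0,"grip": 1},
  ],
)

```text
time: 17.1
tool_pos: [0.5597, 0.1774, 0.0931]
tcp_rot: [3.1, 0.506, 0.004]
wrist_force: [-1.6, -0.6, 4.4]
width: 0.002
grip_force: 2.2
```

Request:
step_arm(
  series=[
    {"x": 0,"y": 0,"z": 0.008,"ax": 0,"ay": 0,"az": 0,"grip": 1},
    {"x": 0,"y": 0,"z": 0.008,"ax": 0,"ay": 0,"az": 0,"grip": 1},
    {"x": 0,"y": 0,"z": -0.08,"ax": 0,"ay": 0,"az": 0,"grip": 1},
    {"x": 0,"y": 0,"z": -0.18,"ax": 0,"ay": 0,"az": 0,"grip": 1},
    {"x": 0,"y": 0,"z": -0.28,"ax": 0,"ay": 0,"az": 0,"grip": 1},
    {"x": -0.05,"y": 0,"z": -0.36,"ax": 0,"ay": 0,"az": 0,"grip": 1},
    {"x": -0.06,"y": 0,"z": -0.42,"ax": 0,"ay": 0,"az": 0,"grip": 1},
    {"x": -0.06,"y": 0,"z": -0.42,"ax": 0,"ay": 0,"az": 0,"grip": 1},
    {"x": -0.06,"y": 0,"z": -0.42,"ax": 0,"ay": 0,"az": 0,"grip": 1},
    {"x": -0.06,"y": 0,"z": -0.42,"ax": 0,"ay": 0,"az": 0,"grip": 1},
  ],
)

```text
time: 18.1
tool_pos: [0.5297, 0.1675, 0.3001]
tcp_rot: [3.1, 0.506, -0.002]
wrist_force: [0.1, -0.4, 0.8]
width: 0.004
grip_force: 0.0
```

Run:
```python
from h import *
from workcell import bot,imaging
s=bot.read_state(); print(s["time"],s["tool_pos"],s["wrist_force"])
c=imaging.read_camera("wrist")
cv2.imwrite("pics/fin.png",cv2.resize(cv2.convertScaleAbs(c["img"][90:380,180:460,::-1],alpha=1.5,beta=15),None,fx=2,fy=2))
m=col(c,(100,120,40),(130,255,255)).astype(np.uint8)
h=cv2.convexHull(max(cv2.findContours(m,0,2)[0],key=cv2.contourArea))
fill=cv2.erode(cv2.fillConvexPoly(np.zeros_like(m),h,1),np.ones((7,7)))
H=hsv(c); bl=[x[0] for x in blobs((fill>0)&(H[...,1]<60)&(H[...,2]>110),60)]
for z in(.093,.100):
  P=[plane(c,x,z) for x in bl]; print(z,np.linalg.norm(P[0]-P[-1]),np.mean(P,0))
```

```text
18.1 [0.52966544 0.16751936 0.30005823] [ 0.1008166  -0.3658912   0.82154726]
0.093 0.0 [0.56044327 0.17586275 0.093     ]
0.1 0.0 [0.56135628 0.17617762 0.1       ]
```

View pics/fin.png

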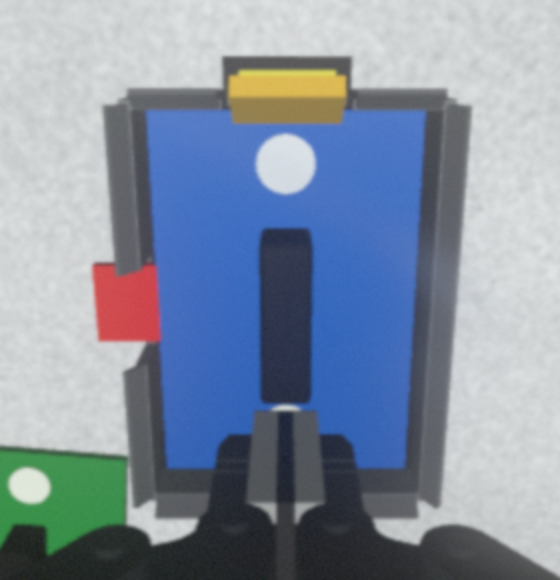

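Clip a is over the lid, but clip b is hidden behind the shut fingers. I'll open them and compare the clips with the start.

Request:
step_arm(
  series=[
    {"x": 0,"y": 0,"z": 0,"ax": 0,"ay": 0,"az": 0,"grip": -1},
    {"x": 0,"y": 0,"z": 0,"ax": 0,"ay": 0,"az": 0,"grip": -1},
    {"x": 0,"y": 0,"z": 0,"ax": 0,"ay": 0,"az": 0,"grip": -1},
    {"x": 0,"y": 0,"z": 0,"ax": 0,"ay": 0,"az": 0,"grip": -1},
    {"x": 0,"y": 0,"z": 0,"ax": 0,"ay": 0,"az": 0,"grip": -1},
    {"x": 0,"y": 0,"z": 0,"ax": 0,"ay": 0,"az": 0,"grip": -1},
    {"x": 0,"y": 0,"z": 0,"ax": 0,"ay": 0,"az": 0,"grip": -1},
  ],
)

```text
time: 18.85
tool_pos: [0.5304, 0.1677, 0.3019]
tcp_rot: [3.1, 0.506, 0.002]
wrist_force: [0.3, 0.5, -0.0]
width: 0.998
grip_force: 0.0
```

Run:
```python
from h import *
from workcell import bot,imaging
for n,old in(("wrist","tubw.npz"),("scene","scene0.npz"),("top","top0.npz")):
    c=imaging.read_camera(n)
    for k,x in(("old",load(old)),("now",c)):
        r=[]
        for b in blobs(col(x,(20,130,70),(33,255,255)),80):
            P=plane(x,b[0],.108)
            if np.hypot(*(P[:2]-[.493,.154]))<.14: r.append((P[:2].round(4).tolist(),b[1].tolist()))
        print(n,k,r)
    if n=="wrist":
        cv2.imwrite("pics/fin2.png",cv2.resize(cv2.convertScaleAbs(c["img"][90:380,180:460,::-1],alpha=1.5,beta=15),None,fx=2,fy=2))
        m=col(c,(100,120,40),(130,255,255)).astype(np.uint8)
        h=cv2.convexHull(max(cv2.findContours(m,0,2)[0],key=cv2.contourArea))
        fill=cv2.erode(cv2.fillConvexPoly(np.zeros_like(m),h,1),np.ones((7,7)))
        H=hsv(c); bl=[q[0] for q in blobs((fill>0)&(H[...,1]<60)&(H[...,2]>110),60)]
        for z in(.093,.100):
            P=[plane(c,q,z) for q in bl]; print(z,np.linalg.norm(P[0]-P[-1]),np.mean(P,0))
```

```text
wrist old [([0.5901, 0.1851], [292, 113, 60, 28, 1506]), ([0.3986, 0.1211], [298, 315, 49, 26, 1232])]
wrist now [([0.591, 0.185], [294, 127, 59, 25, 1351]), ([0.3985, 0.1211], [300, 325, 47, 25, 1158])]
0.093 0.14024929126291907 [0.49392383 0.15351036 0.093     ]
0.1 0.13745672700168352 [0.49616284 0.15427025 0.1       ]
scene old [([0.4009, 0.1245], [381, 178, 19, 18, 209]), ([0.5974, 0.1878], [443, 232, 21, 20, 227])]
scene now [([0.3988, 0.1248], [381, 178, 19, 17, 187]), ([0.5987, 0.1869], [443, 233, 20, 19, 201])]
top old [([0.5872, 0.1851], [209, 199, 24, 16, 242]), ([0.3942, 0.1203], [237, 282, 24, 17, 259])]
top now [([0.3931, 0.1205], [236, 283, 25, 16, 239])]
```

View pics/fin2.png

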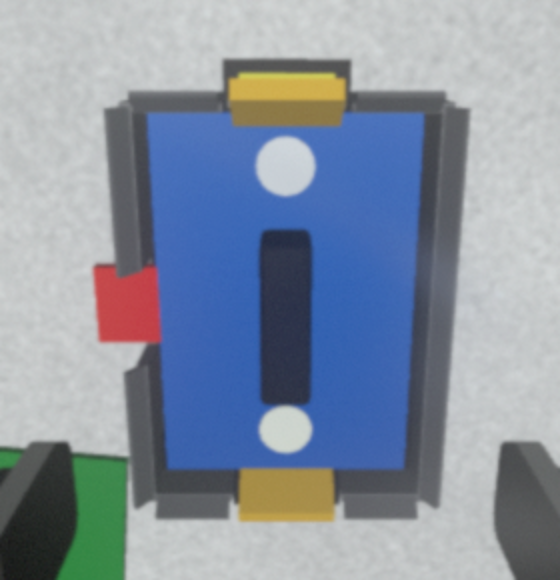

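Both clips are back where they stood at the start (within 1 mm). The discs are 140.2 mm apart at z = 0.093, the home height, and the lid is about 1 mm from centre with its tab in the gap. Handing in.

```bash
python3 -c "
from workcell import bot; print(bot.finish_job())"
```

```text
the job is handed in; nothing more can be done
None
```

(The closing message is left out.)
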